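# Shut the temperature logger in the drop-front cabinet

## Robot

A 6-joint arm with a two-finger parallel gripper is mounted at the origin on a cart in front of the work surface, level with it; the furniture and walls round the work are solid. World frame = base frame: x ahead of the robot, y to its left, z up, the work surface at z = 0. Lengths are in m, angles in rad, forces in N, time in s.
With the tool pointing down it reaches from about 0.3 to 0.85 m from the base axis. Payload 4.2 kg.
Tool frame: the origin (TCP) lies midway between the tips of the shut fingers; the grasp point (between the pads) lies 19 mm behind it; z points along the fingers, y is the line along which they close (so a half turn about z gives the same grasp; the last joint's range is limited). The gripper opens to 91 mm and grips with 3 to 60 N. Pads are 32 mm wide; open, the fingers measure 118 mm over their backs; the gripper's body (76 mm by 178 mm) begins 60 mm behind the grasp point.
Start: joints at [-1.317, 0.32, 1.565, -0, 1.257, -0.02], TCP at [0.155, -0.554, 0.214] pointing down, gripper open.
Joint ranges: [-3.11, 3.11], [-0.84, 2.01], [0.21, 2.61], [-1.34, 4.49], [0.05, 2.63], [-2.56, 2.56]. Speed limits (rad/s): [2.57, 2.57, 3.14, 3.14, 3.14, 3.14].

## Interface

Orientations are given as [roll, pitch, yaw] about the fixed x, y, z axes, in that order (R = Rz(yaw) Ry(pitch) Rx(roll)).
In Python, from workcell import manip gives the robot as it stands.
- The arm moves only by the shell command python3 -m inch 'ROWS' [FORCE]. ROWS is JSON, a list of rows, each a list of 5 numbers: the shift along the tool's x, y, z as a fraction of full scale, then the turn about the tool's z as a fraction of full scale, then the opening, from 0 (shut) to 1 (fully open). In form: [[x, y, z, twist, claw], ...]. A call has 1 to 8 rows; each row is the pose to reach, as a shift and turn from the pose commanded when the call began, along the tool's axes at that moment, turning the shorter way round; what a row does not reach only later rows make up. Full scale, the value 1, is 100 mm for a shift and pi rad for a turn. A row lasts 1/8 s, in which the tool goes at most 62.5 mm and 10.7 degrees, less where a joint would pass 70% of its speed; a pose out of reach is approached as far as the arm can. A call with a number of a shift or a turn outside -1 to 1 is refused whole. A call with a gripper value outside its range is refused whole. The fingers move at their own pace and stop on an object; FORCE is the grip in N (left out, the last holds). Time passes only in rows, so rows that repeat a pose let the fingers close. It gives the time, the measured TCP pose, the force, the opening and the grip force at its end, in the units of the state.
- manip.observe(): the state, without advancing time (a new reading comes with each control period).
- manip.get_image(name): name is "scene" or "top" or "wrist"; returns a dict with "image" (480x640x3 uint8, red, green, blue), "fx", "fy", "cx", "cy" (pixels), "dist_coeffs" ([k1, k2, p1, p2, k3] as OpenCV has them; the pictures are not rectified), "camera_from_world" (4x4, takes a point from world to camera coordinates). Camera axes: x right, y down, z forward; pixel columns grow to the right and rows downward; lengths in m; the calibration is good to about 2 mm. A picture is of the moment at which its call begins. There is no depth.
- manip.close_job(): hands the job in; it is judged then, once.
The state is a dict: "clock": time; "q": joint angles; "qd": joint speeds; "joint_efforts": joint torques, N m; "position": TCP position; "ee_rot": TCP orientation; "wrist_force": force on the tool from outside, world axes, zero at the start; "torque": the same for the moment, N m; "opening": opening from 0.0 (shut) to 1.0 (fully open); "gripper_force": force on a finger pad.
Only numpy, scipy, OpenCV 4.12 (cv2) and the standard library are available. Lean on these libraries where they do the work, as an engineer would, in place of code of your own. Each camera call takes 0.05 s, during which the arm holds its last target. There are 200 camera calls.

## Task

Put the temperature logger away in the small sloped-front cabinet: pull the cabinet's flap all the way down, get the logger in over it so that it lies flat and face up wholly inside, and swing the flap back up until it is fully closed. Do not let the flap slam or crash down, and leave the note pad, the brass weight and the mouse where they are.

Things in the scene. Friction and masses are not known exactly. Their poses are not given: they have to be found in the camera images.
- cabinet: Grey metal cabinet with a sloped front, fixed, 140 deep x 262 wide x 148 mm high. Origin: on the bench under the middle of the flap's hinge line; x points into the cabinet, y left along the hinge, z up. Inner floor at z = 45 mm, from x = 0 to the back wall at x = 134 mm, between side walls at y = +-125 mm. The roof, top at z = 148 mm, starts at x = 56 mm: the front leans back 30 degrees.
- flap (a joint): Angle of the windowed flap, 262 wide x 112 long x 10 mm thick, hinged at its bottom edge: 0 closed (leaning back 30 degrees), 0.52 upright, 2.09 fully open: level before the cabinet, inner face up and flush with the inner floor. Stiff hinge: it stays where left, but sinks slowly once it leans over 35 degrees outward; about 3 N at the bar moves it.
- flap_bar (a point): Middle of the flap's loop handle: a round steel bar 10 mm thick, 140 mm long, parallel to the hinge, in the flap's plane (middle of its thickness), 160 mm from the hinge line and 48 mm beyond the free edge (43 mm clear between them). Moves with the flap: 186 mm above the bench when closed, 40 mm when open.
- flap_hinge (a point): Middle of the flap's hinge line, 45 mm above the bench, fixed to the cabinet. The flap turns about the cabinet's y axis here.
- temp_logger: White temperature logger, a flat rounded case 86 x 52 x 22 mm (x, y, z), 0.11 kg, lying face up on the bench. Origin: centre of its underside; x along its length, z up out of its face.
- note_pad: Square yellow pad of stickers, 76 x 76 x 20 mm, a bystander. Origin: centre of its underside.
- cal_weight: Brass check weight with a knob, 37 mm in diameter, 70 mm high, a bystander. Origin: centre of its underside.
- mouse: Black computer mouse, 126 x 54 x 40 mm, a bystander. Origin: centre of its underside.
Mind the look-alikes: they are no part of the job. Of the things like the temp_logger, leave any that is pink; of the rest the larger one is meant.

How it is judged:
On the way, in this order (a step that is already met when the one before it is completed fails the run):
1. the flap is pulled all the way down (value of joint flap above 1.98 rad), for 0.2 s.
2. the logger lies on the cabinet's inner floor, behind the hinge line (x of temp_logger in the frame of cabinet between 0.034 and 0.134 m and y of temp_logger in the frame of cabinet between -0.11 and 0.11 m and z of temp_logger in the frame of cabinet between 0.04 and 0.055 m and angle between temp_logger's own z axis and vertical below 0.15 rad), for 0.2 s.
At the end, for the whole second after the job is handed in: The flap is closed (within 0.06 rad), and the logger lies still and face up (within 0.15 rad) on the cabinet's inner floor, its centre more than 34 mm behind the hinge line and between the side walls (all of step 2 and value of joint flap below 0.06 rad and linear speed of temp_logger below 0.02 m/s); the robot touches nothing.
It fails at once if the flap slams or crashes down (faster than 3 rad/s) (velocity of joint flap above 3 rad/s or velocity of joint flap below -3 rad/s).
It fails at once if the note pad, the brass weight or the mouse is moved by more than 25 mm (distance of any of note_pad, cal_weight, mouse from where it was at the start of the episode above 0.025 m).
It also fails if it takes over 72 s, if anything falls off the work surface, if the arm or the gripper's body presses on something with over 40 N, if the wrist force passes 120 N, or if a joint passes its speed limit or range.

## Working session

There is one attempt and no reset: what is moved stays moved. The work goes in short steps, Python scripts to look and compute and a shell command to move; the robot and the scene stay as the last step left them, time stands still between calls to the robot, and variables do not carry over. Pictures are saved under pics/ and viewed, at most 11 in all, crops included, and the job is handed in when it is done.

```bash
mkdir -p pics; python3 - <<'E'
from workcell import manip
import cv2
for n in("scene","top"):
    d=manip.get_image(n); cv2.imwrite(f"pics/{n}0.png",d["image"][:,:,::-1]); print(n,d["fx"],d["cx"],d["cy"],d["dist_coeffs"],d["camera_from_world"])
s=manip.observe(); print(s)
E
```

```text
scene 532.5686199640726 321.57594461133357 233.70536270119052 [0.04002686 0.         0.         0.         0.        ] [[-0.72835828 -0.68509209 -0.01196003  0.42837444]
 [-0.51603346  0.55993913 -0.6482111   0.41942435]
 [ 0.45078119 -0.46595815 -0.76136675  1.21860554]
 [ 0.          0.          0.          1.        ]]
top 604.765896300643 318.80840202688734 251.47313808906168 [0.06258576 0.         0.         0.         0.        ] [[ 0.00752243 -0.99997014 -0.00177247 -0.0206002 ]
 [-0.98473453 -0.00709955 -0.17391809  0.61339676]
 [ 0.17390031  0.0030537  -0.98475853  1.54786813]
 [ 0.          0.          0.          1.        ]]
{'clock': 0.1, 'q': array([-1.31698422e+00,  3.20210094e-01,  1.56552855e+00, -1.91301119e-05,
        1.25742354e+00, -2.00097713e-02]), 'qd': array([ 0.00029466, -0.00063221, -0.00304508,  0.00091587, -0.00067158,
        0.00111504]), 'joint_efforts': array([ 2.26737739e-04, -4.13331234e+01, -2.32510042e+01,  7.29186111e-02,
        4.22373461e-02, -6.96042025e-05]), 'position': array([ 0.1553639 , -0.55314555,  0.21322569]), 'ee_rot': array([-3.14002308e+00, -1.32182049e-05,  2.73827783e-01]), 'wrist_force': array([-0.91462308, -0.60846882,  0.9451774 ]), 'torque': array([-0.02055769, -0.01781599, -0.01594664]), 'gripper_force': 0.0, 'opening': 0.9979361218213761}
```

View pics/scene0.png

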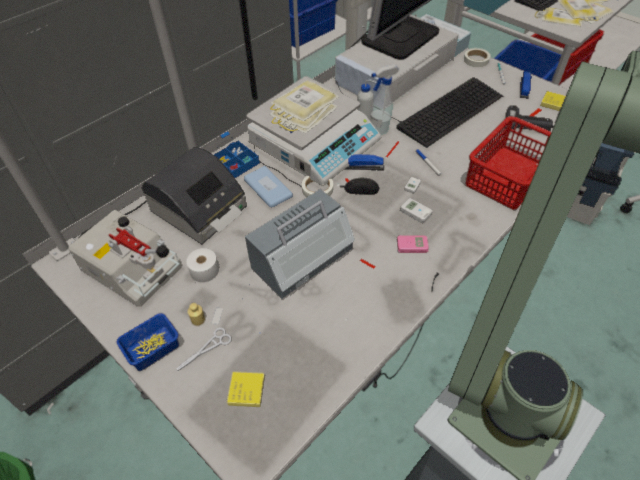

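View pics/top0.png

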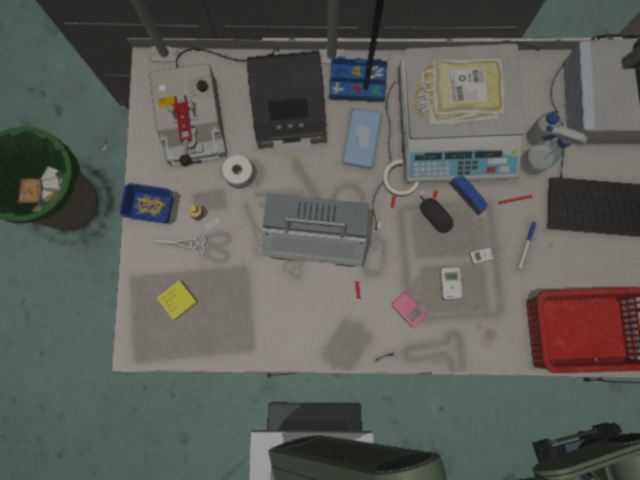

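Candidates in the top view are the larger white case at (452,283), the smaller white one at (482,256) and the pink one at (408,309). The larger white case is the match, so I'll check it in a close crop and crop the cabinet too.

```bash
python3 - <<'E'
import cv2,numpy as np
t=cv2.imread("pics/top0.png");s=cv2.imread("pics/scene0.png")
c=lambda im,x,y,w,h,k:cv2.resize(im[y:y+h,x:x+w],None,fx=k,fy=k,interpolation=cv2.INTER_CUBIC)
a=c(t,255,185,130,90,6); cv2.imwrite("pics/c1.png",a)
cv2.imwrite("pics/c2.png",c(s,240,185,125,115,5))
cv2.imwrite("pics/c3.png",c(t,385,235,125,100,6))
E
```

```text
(no output)
```

View pics/c1.png

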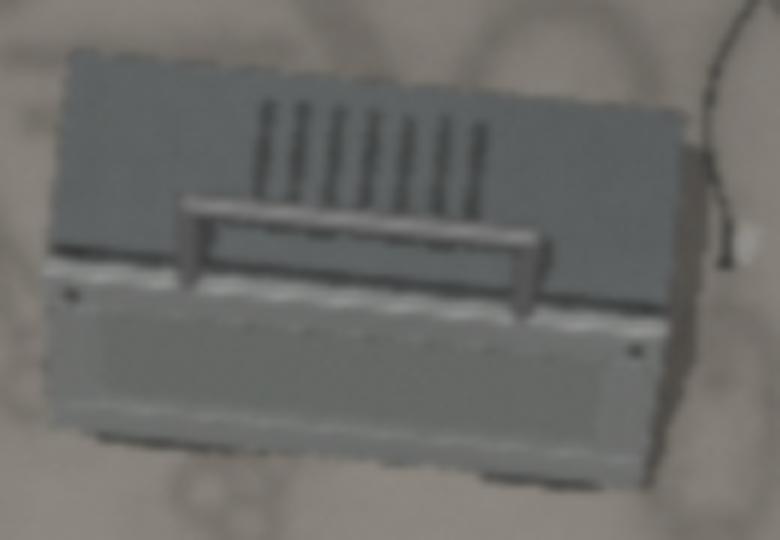

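View pics/c2.png

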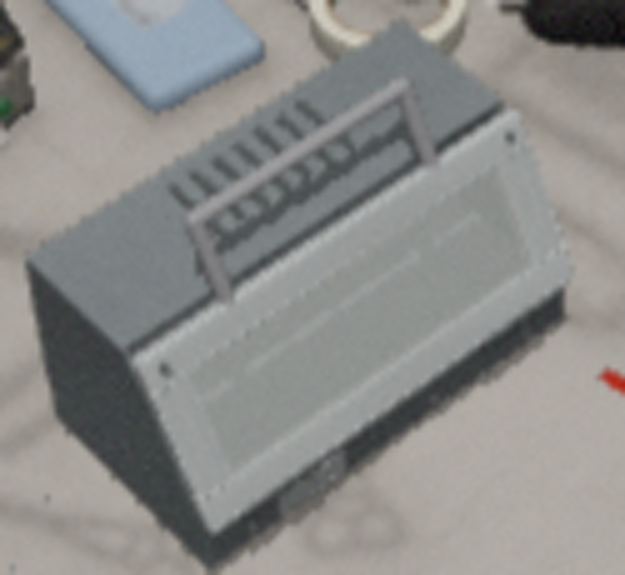

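View pics/c3.png

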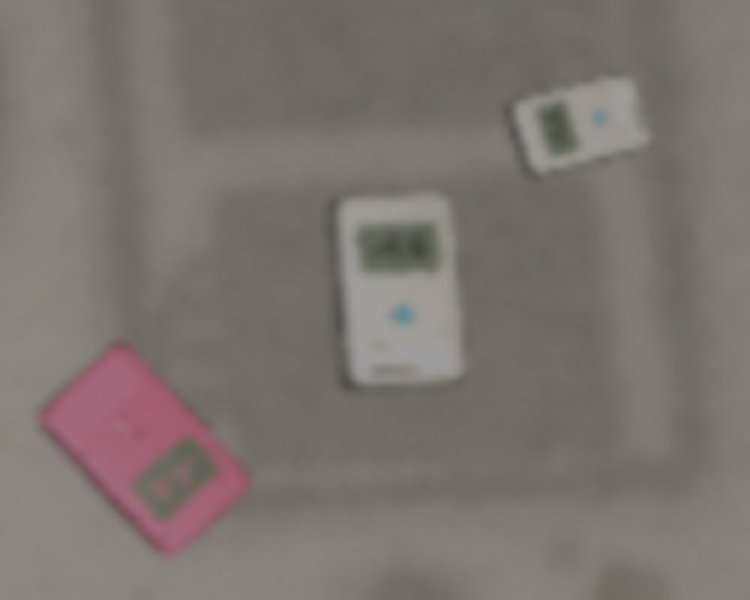

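The crop confirms it: the larger white case is at top (452,283), with the screen end away from the robot. The small white one is at (482,256) and the pink one at (408,309). The cabinet is at (315,230) with its bar at (286,219)–(346,225).

```bash
cat > h.py <<'E'
import numpy as np,cv2
from scipy.optimize import least_squares
from workcell import manip
def cam(n):
    d=manip.get_image(n);K=np.array([[d["fx"],0,d["cx"]],[0,d["fy"],d["cy"]],[0,0,1.]])
    return d["image"],K,np.array(d["dist_coeffs"]),np.array(d["camera_from_world"])
def proj(P,c): return cv2.projectPoints(np.array(P,float),cv2.Rodrigues(c[3][:3,:3])[0],c[3][:3,3],c[1],c[2])[0][:,0]
def plane(px,z,c):
    u=cv2.undistortPoints(np.array(px,float).reshape(-1,1,2),c[1],c[2])[:,0]
    R,t=c[3][:3,:3],c[3][:3,3];o=-R.T@t;d=np.c_[u,np.ones(len(u))]@R
    return o+d*((z-o[2])/d[:,2])[:,None]
def place(p,P):
    c,s=np.cos(p[2]),np.sin(p[2]);P=np.array(P,float)
    return np.c_[p[0]+c*P[:,0]-s*P[:,1],p[1]+s*P[:,0]+c*P[:,1],P[:,2]]
E
python3 - <<'E'
from h import *
T=cam("top");S=cam("scene")
A=[.140,.131,.148],[.140,-.131,.148],[.0757,.068,.186],[.0757,-.068,.186]
pt=np.array([[67,50],[686,108],[183,203],[545,240]])/6+[255,185]
Bs=list(A)+[[0,.131,0]]
ps=np.array([[30,262],[400,20],[190,217],[405,85],[212,572]])/5+[240,185]
f=lambda p:np.r_[(proj(place(p,A),T)-pt).ravel(),(proj(place(p,Bs),S)-ps).ravel()]
r=least_squares(f,[.55,0,0],loss="soft_l1");print("cab",r.x,r.fun.reshape(-1,2).round(1))
g=lambda p:(proj(place(p,A),T)-pt).ravel()
r2=least_squares(g,[.55,0,0]);print("toponly",r2.x)
p=r.x
print("bar closed",place(p,[[.0757,0,.186]]),"open",place(p,[[-.16,0,.04]]),"placetool",place(p,[[.012,0,.05]]))
lp=np.array([[338,197],[450,193],[464,380],[350,384]])/6+[385,235]
q=plane(lp,.022,T);print(q,q.mean(0));
d=(q[0]+q[1]-q[2]-q[3]);print("yaw",np.arctan2(d[1],d[0]),np.linalg.norm(q[0]-q[1]),np.linalg.norm(q[0]-q[3]))
for n,u in dict(pink=(408,309),small=(482,256),mouse=(437,215)).items():print(n,plane([u],.02,T))
E
```

```text
cab [ 0.59241233  0.00187755 -0.09467865] [[-0.4  0.4]
 [-0.5  1. ]
 [ 1.4 -1.4]
 [-3.7 -2. ]
 [-0.2 -1.3]
 [ 1.5 -0.6]
 [ 1.1 -0.3]
 [-1.5  0.2]
 [ 0.9  1.9]]
toponly [ 0.59103806 -0.00088591 -0.08797162]
bar closed [[ 0.6677733  -0.00527892  0.186     ]] open [[0.43312892 0.01700351 0.04      ]] placetool [[0.60435859 0.0007431  0.05      ]]
[[ 0.57696726 -0.34477651  0.022     ]
 [ 0.5791702  -0.39454457  0.022     ]
 [ 0.49560026 -0.39781739  0.022     ]
 [ 0.49335234 -0.34764048  0.022     ]] [ 0.53627252 -0.37119474  0.022     ]
yaw 0.036690106455306466 0.04981678519974323 0.08366395678851031
pink [[ 0.46612932 -0.25389943  0.02      ]]
small [[ 0.61029516 -0.45470575  0.02      ]]
mouse [[ 0.72276971 -0.3373887   0.02      ]]
```

```bash
cat >> h.py <<'E'
CAB=np.array([.592,.0005,-.091])
def rel(target,yaw=None):
    s=manip.observe();R=cv2.Rodrigues(np.array([0,0,s["ee_rot"][2]]))[0]@np.diag([1.,-1,-1])
    print("t",round(s["clock"],2),"pos",s["position"].round(4),"yaw",s["ee_rot"][2].round(3),"F",s["wrist_force"].round(1),"op",round(s["opening"],3),"gf",round(s["gripper_force"],1))
    print("shift/100mm",(R.T@(np.array(target)-s["position"])*10).round(3), "twist/pi", None if yaw is None else round((s["ee_rot"][2]-yaw)/np.pi,3))
E
python3 -m inch '[[0.5,-0.5,-0.6,-0.06,1],[1,-1,-0.6,-0.12,1],[1,-1,-0.6,-0.18,1],[1,-1,-0.6,-0.24,1],[1,-1,-0.6,-0.3,1],[1,-1,-0.6,-0.36,1],[1,-1,-0.6,-0.384,1],[1,-1,-0.6,-0.384,1]]'
python3 -c "
from h import *
rel(place(CAB,[[.0757,0,.23]])[0],1.480)"
```

```text
clock: 1.2
position: [0.2247, -0.4301, 0.2738]
ee_rot: [-3.141, -0.0, 1.479]
wrist_force: [-0.6, -0.3, 0.2]
opening: 1.0
gripper_force: 0.0
t 1.2 pos [ 0.2247 -0.4301  0.2738] yaw 1.479 F [-0.6 -0.3  0.2] op 1.0 gf 0.0
shift/100mm [4.625 4.021 0.438] twist/pi -0.0
```

```bash
for i in 1 2 3 4; do python3 -m inch '[[0.35,0.35,0,0,1],[0.7,0.7,0,0,1],[1,1,0,0,1]]' >/dev/null; done
python3 -m inch '[[0.3,0,0,0,1],[0.62,0.02,0.1,0,1],[0.62,0.02,0.1,0,1],[0.62,0.02,0.1,0,1]]'
python3 - <<'E'
from h import *
rel(place(CAB,[[.0757,0,.167]])[0],1.480)
c=cam("wrist");im=c[0].copy()
for u in (-.07,0,.07):
    q=proj(place(CAB,[[.0757,u,.186]]),c)[0];print(q);cv2.circle(im,tuple(int(v) for v in q),4,(255,0,0),1)
cv2.imwrite("pics/w1.png",im[:,:,::-1])
E
```

```text
clock: 3.2
position: [0.6668, -0.0071, 0.2639]
ee_rot: [-3.142, 0.001, 1.479]
wrist_force: [0.0, 0.6, 0.0]
opening: 0.999
gripper_force: 0.0
t 3.2 pos [ 0.6668 -0.0071  0.2639] yaw 1.479 F [0.  0.6 0. ] op 0.999 gf 0.0
shift/100mm [0.008 0.005 0.969] twist/pi -0.0
[317.38265318 320.26988455]
[317.47993891 239.64156255]
[317.58938824 145.17444632]
```

View pics/w1.png

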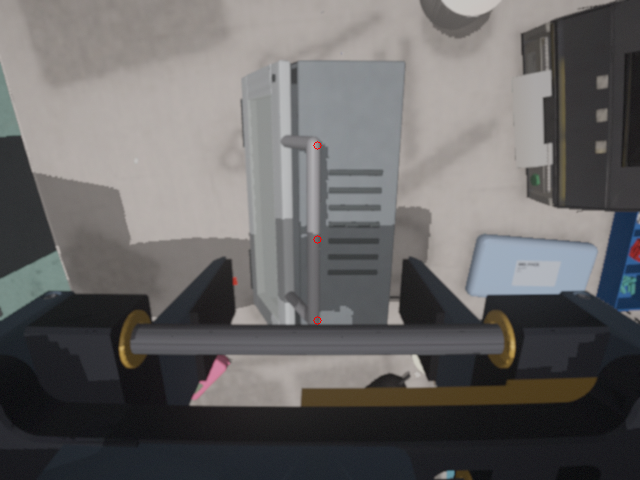

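The bar runs straight at col ~313, rows 140–320, between the fingers at cols 235 and 402, within about 2 mm of the model. I'll go down and grip it lightly.

```bash
python3 -m inch '[[0,0,0.4,0,1],[0,0,0.75,0,0.6],[0,0,0.95,0,0.4],[0,0,0.95,0,0.3],[0,0,0.95,0,0],[0,0,0.95,0,0],[0,0,0.95,0,0],[0,0,0.95,0,0]]' 10
python3 -c "
from h import *
import numpy as np
s=manip.observe();p=s['position'];print(p)
c,sn=np.cos(.091),np.sin(.091)
# bar rel. hinge in cabinet frame, rotate by th in open sense
H=place(CAB,[[0,0,.045]])[0]
b0=np.array([.0757,.141])
def bar(th): 
    a=np.pi/6-th; return np.array([.16*np.sin(a)-.005*np.cos(a),.16*np.cos(a)+.005*np.sin(a)])
for th in np.arange(0,2.15,.1): print(round(th,2),((bar(th)-bar(0))*10).round(2))
print(((bar(2.094)-bar(0))*10).round(2))
"
```

```text
clock: 4.25
position: [0.667, -0.0065, 0.1694]
ee_rot: [3.141, 0.0, 1.48]
wrist_force: [-0.4, 0.5, -0.2]
opening: 0.262
gripper_force: 0.0
[ 0.66701142 -0.00653354  0.16941479]
0.0 [0. 0.]
0.1 [-0.14  0.07]
0.2 [-0.3   0.12]
0.3 [-0.45  0.16]
0.4 [-0.61  0.18]
0.5 [-0.77  0.19]
0.6 [-0.93  0.18]
0.7 [-1.09  0.16]
0.8 [-1.24  0.11]
0.9 [-1.39  0.06]
1.0 [-1.53 -0.01]
1.1 [-1.67 -0.1 ]
1.2 [-1.8  -0.19]
1.3 [-1.91 -0.3 ]
1.4 [-2.02 -0.43]
1.5 [-2.11 -0.56]
1.6 [-2.19 -0.7 ]
1.7 [-2.25 -0.84]
1.8 [-2.3  -0.99]
1.9 [-2.34 -1.15]
2.0 [-2.35 -1.31]
2.1 [-2.36 -1.47]
[-2.36 -1.46]
```

```bash
python3 -m inch '[[0,0,0,0,0],[0,0,0,0,0],[0,0,0,0,0],[0,0,0,0,0]]' 10
python3 -m inch '[[0,-0.07,-0.04,0,0],[0,-0.14,-0.07,0,0],[0,-0.3,-0.12,0,0],[0,-0.45,-0.16,0,0],[0,-0.61,-0.18,0,0],[0,-0.77,-0.19,0,0],[0,-0.93,-0.18,0,0],[0,-0.93,-0.18,0,0]]'
```

```text
clock: 4.75
position: [0.6667, -0.0065, 0.1688]
ee_rot: [-3.141, -0.0, 1.48]
wrist_force: [-1.3, 0.5, -0.1]
opening: 0.105
gripper_force: 10.0
clock: 5.75
position: [0.5721, 0.0023, 0.187]
ee_rot: [-3.139, -0.0, 1.48]
wrist_force: [-0.4, 2.1, -3.1]
opening: 0.106
gripper_force: 10.0
```

```bash
python3 -m inch '[[0,-0.16,0.02,0,0],[0,-0.31,0.07,0,0],[0,-0.46,0.12,0,0],[0,-0.6,0.19,0,0],[0,-0.74,0.28,0,0],[0,-0.87,0.37,0,0],[0,-0.87,0.37,0,0]]'
python3 -m inch '[[0,-0.11,0.11,0,0],[0,-0.22,0.24,0,0],[0,-0.31,0.37,0,0],[0,-0.39,0.51,0,0],[0,-0.45,0.65,0,0],[0,-0.5,0.8,0,0],[0,-0.54,0.96,0,0],[0,-0.54,0.96,0,0]]'
python3 -m inch '[[0,-0.01,0.08,0,0],[0,-0.02,0.16,0,0],[0,-0.02,0.24,0,0],[0,-0.02,0.31,0,0],[0,-0.02,0.33,0,0],[0,-0.02,0.33,0,0]]'
python3 -c "
from h import *
rel(place(CAB,[[-.16,0,.021]])[0],1.480)"
```

```text
clock: 6.62
position: [0.4883, 0.01, 0.1498]
ee_rot: [3.139, -0.001, 1.48]
wrist_force: [3.2, 2.9, -6.1]
opening: 0.103
gripper_force: 10.0
clock: 7.62
position: [0.4373, 0.0146, 0.0545]
ee_rot: [3.135, -0.0, 1.48]
wrist_force: [4.9, 2.7, -3.1]
opening: 0.107
gripper_force: 10.0
clock: 8.38
position: [0.4361, 0.0144, 0.0229]
ee_rot: [3.133, -0.0, 1.481]
wrist_force: [4.3, 0.0, 9.6]
opening: 0.106
gripper_force: 10.0
t 8.38 pos [0.4361 0.0144 0.0229] yaw 1.481 F [4.3 0.  9.6] op 0.106 gf 10.0
shift/100mm [ 0.003 -0.035  0.019] twist/pi 0.0
```

```bash
python3 -m inch '[[0,0,0,0,0.33],[0,0,0,0,0.33],[0,0,0,0,0.33],[0,0,-0.2,0,0.33],[0,0,-0.5,0,0.33],[0,0,-0.9,0,0.33],[-0.4,0,-1,0.05,0.8],[-0.9,0,-1,0.1,1]]' 
python3 -m inch '[[-0.5,0,0,0.055,1],[-1,0,0,0.11,1],[-1,0.3,0,0.165,1],[-1,0.4,0,0.22,1],[-1,0.4,0,0.275,1],[-1,0.4,0,0.33,1],[-1,0.4,0,0.359,1],[-1,0.4,0,0.359,1]]'
python3 - <<'E'
from h import *
T=cam("top");cv2.imwrite("pics/top1.png",cv2.resize(T[0][150:350,230:530,::-1],None,fx=2.6,fy=2.6))
q=np.array([.5363-.020,-.3712-.0007,.1]);rel(q,.037)
E
```

```text
clock: 9.38
position: [0.424, -0.0754, 0.1219]
ee_rot: [3.14, -0.0, 1.164]
wrist_force: [1.0, 0.5, -0.1]
opening: 0.515
gripper_force: 0.0
clock: 10.38
position: [0.4205, -0.1824, 0.1206]
ee_rot: [-3.141, 0.001, 0.039]
wrist_force: [0.0, 0.5, -0.1]
opening: 1.002
gripper_force: 0.0
t 10.43 pos [ 0.4206 -0.1824  0.1206] yaw 0.04 F [ 0.1 -0.3 -0.3] op 1.0 gf 0.0
shift/100mm [0.88  1.932 0.206] twist/pi 0.001
```

View pics/top1.png

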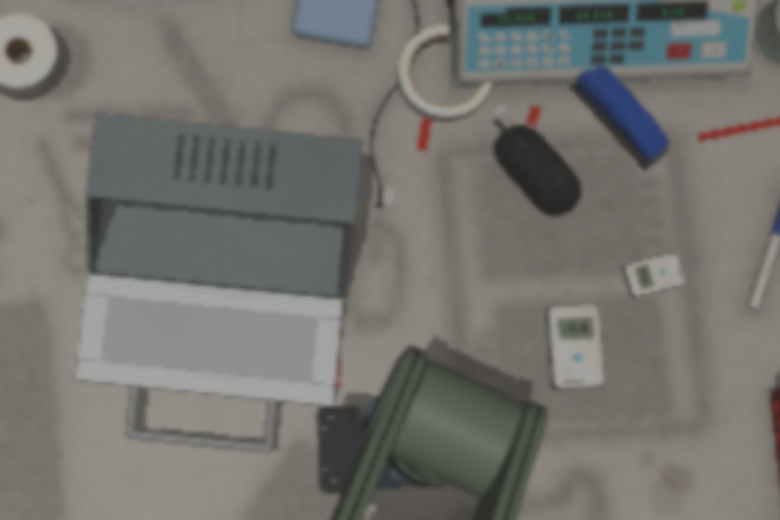

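The flap is level in front of the cabinet, with its loop at (200,440). The logger is still at (576,346). Next I'll move over it and descend.

```bash
python3 -m inch '[[0.22,0.5,0,0,1],[0.44,0.97,0,0,1],[0.44,0.97,0,0,1]]' >/dev/null
python3 -m inch '[[0.22,0.5,0,0,1],[0.44,0.96,0,0,1],[0.44,0.96,0,0,1],[0.44,0.96,0,0,1]]' 
python3 - <<'E'
from h import *
rel([.5163,-.3719,.006],.037)
c=cam("wrist");cv2.imwrite("pics/w2.png",c[0][:,:,::-1])
q=proj([[.5363,-.3712,.022],[.5163,-.3719,.022]],c);print(q)
E
```

```text
clock: 11.3
position: [0.5154, -0.3706, 0.1203]
ee_rot: [-3.14, 0.002, 0.039]
wrist_force: [0.4, 0.7, 0.6]
opening: 0.998
gripper_force: 0.0
t 11.3 pos [ 0.5154 -0.3706  0.1203] yaw 0.039 F [0.4 0.7 0.6] op 0.998 gf 0.0
shift/100mm [0.009 0.013 1.143] twist/pi 0.001
[[318.4006091  207.71250746]
 [318.24991755 231.57811477]]
```

View pics/w2.png

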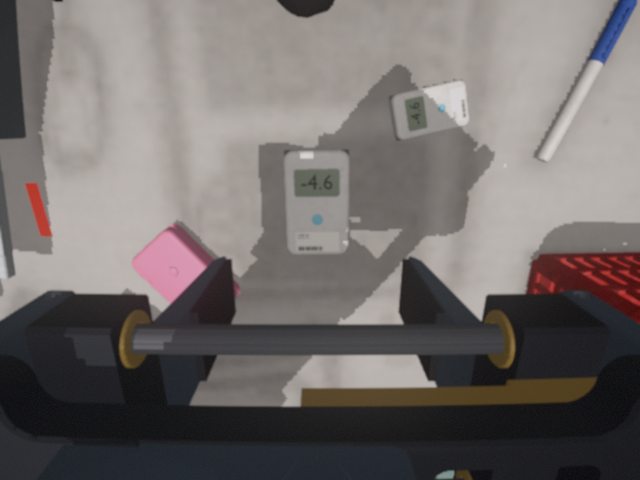

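The logger's centre is at (317,202), midway between the fingers and about 5 mm farther out than predicted. The pink one at left (180,265) is clear of the fingers. I'll descend and grip.

```bash
python3 -m inch '[[0.05,0.01,0.4,0,1],[0.05,0.01,0.8,0,1],[0.05,0.01,0.8,0,1]]' >/dev/null
python3 -m inch '[[0,0,0.2,0,1],[0,0,0.34,0,1],[0,0,0.34,0,0.5],[0,0,0.34,0,0.4],[0,0,0.34,0,0.4],[0,0,0.34,0,0.4],[0,0,0.34,0,0.4],[0,0,0.34,0,0.4]]' 25
python3 -c "
from h import *
rel([.5163,-.3719,.1],-.091)"
```

```text
clock: 12.72
position: [0.5215, -0.3727, 0.0074]
ee_rot: [-3.141, -0.0, 0.038]
wrist_force: [-0.9, 2.1, 3.6]
opening: 0.57
gripper_force: 24.9
t 12.72 pos [ 0.5215 -0.3727  0.0074] yaw 0.038 F [-0.9  2.1  3.6] op 0.57 gf 24.9
shift/100mm [-0.052 -0.01  -0.926] twist/pi 0.041
```

```bash
python3 -m inch '[[0,0,-0.3,0,0.4],[0,0,-0.7,0,0.4],[0,-0.4,-1,0.041,0.4],[0,-0.9,-1,0.041,0.4],[0,-0.9,-1,0.041,0.4]]' 
python3 -c "
from h import *
rel(place(CAB,[[-.03,0,.15]])[0],-.091)"
```

```text
clock: 13.35
position: [0.5172, -0.2801, 0.1069]
ee_rot: [-3.141, 0.001, -0.087]
wrist_force: [-0.4, -0.6, -0.9]
opening: 0.567
gripper_force: 24.9
t 13.35 pos [ 0.5172 -0.2801  0.1069] yaw -0.087 F [-0.4 -0.6 -0.9] op 0.567 gf 24.9
shift/100mm [ 0.2   -2.861 -0.431] twist/pi 0.001
```

```bash
python3 -m inch '[[0,-0.3,-0.4,0,0.4],[0,-0.7,-0.43,0,0.4],[0,-1,-0.43,0,0.4]]' >/dev/null
python3 -m inch '[[0.1,-0.45,0,0,0.4],[0.2,-0.93,0,0,0.4],[0.2,-0.93,0,0,0.4]]' >/dev/null
python3 -m inch '[[0,-0.45,0,0,0.4],[0,-0.93,0,0,0.4],[0,-0.93,0,0,0.4],[0,-0.93,0,0,0.4]]' >/dev/null
python3 - <<'E'
from h import *
rel(place(CAB,[[-.03,0,.056]])[0],-.091)
c=cam("top");cv2.imwrite("pics/top2.png",cv2.resize(c[0][160:330,220:420,::-1],None,fx=3.4,fy=3.4))
E
```

```text
t 14.6 pos [ 0.5638 -0.0012  0.1495] yaw -0.091 F [-0.4 -0.4 -1. ] op 0.57 gf 24.9
shift/100mm [-0.021 -0.042  0.935] twist/pi 0.0
```

View pics/top2.png

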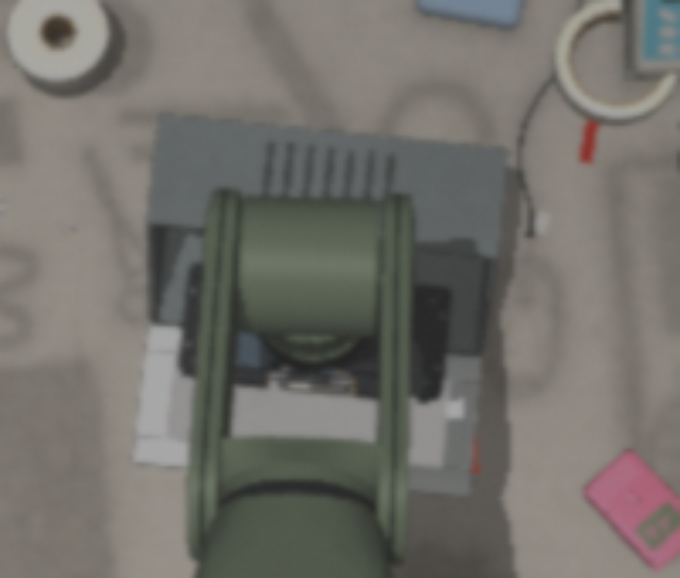

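The gripper is over the hinge area with its body clear of the roof edge. I'll lower it and slide the logger in.

```bash
python3 -m inch '[[0,0,0.3,0,0.4],[0,0,0.6,0,0.4],[0,0,0.85,0,0.4],[0,0,0.91,0,0.4],[0,0,0.91,0,0.4]]'
python3 -m inch '[[0.1,0,0,0,0.4],[0.2,0,0,0,0.4],[0.3,0,0,0,0.4],[0.36,0,0,0,0.4],[0.36,0,0,0,0.4]]'
python3 -c "
from h import *
rel(place(CAB,[[.012,0,.052]])[0],-.091)"
```

```text
clock: 15.28
position: [0.5641, -0.0008, 0.0591]
ee_rot: [3.141, -0.0, -0.092]
wrist_force: [0.7, 0.0, -0.9]
opening: 0.569
gripper_force: 24.9
clock: 15.9
position: [0.6001, -0.0031, 0.0588]
ee_rot: [3.142, -0.0, -0.091]
wrist_force: [-0.3, -0.1, -1.9]
opening: 0.568
gripper_force: 24.9
t 15.9 pos [ 0.6001 -0.0031  0.0588] yaw -0.091 F [-0.3 -0.1 -1.9] op 0.568 gf 24.9
shift/100mm [ 0.036 -0.029  0.068] twist/pi 0.0
```

```bash
python3 -m inch '[[0,0,0.03,0,0.4],[0,0,0.06,0,0.4],[0,0,0.06,0,0.8],[0,0,0.06,0,0.8],[0,0,0.06,0,0.8],[-0.2,0,0.04,0,0.8],[-0.45,0,0.04,0,0.8],[-0.65,0,0.04,0,0.8]]'
python3 -m inch '[[0,0,0,0,0],[0,0,0,0,0],[0,0,0,0,0],[0,0,0,0,0],[0,0,0,0,0],[0,0,0,0,0]]'
python3 -c "
from h import *
rel(place(CAB,[[.008,0,.052]])[0],-.091)"
```

```text
clock: 16.9
position: [0.534, 0.0028, 0.055]
ee_rot: [3.141, 0.0, -0.091]
wrist_force: [-0.1, 0.1, 0.1]
opening: 0.804
gripper_force: 0.0
clock: 17.65
position: [0.535, 0.0027, 0.0549]
ee_rot: [3.142, 0.0, -0.091]
wrist_force: [0.2, 0.2, -0.3]
opening: 0.173
gripper_force: 0.0
t 17.65 pos [0.535  0.0027 0.0549] yaw -0.091 F [ 0.2  0.2 -0.3] op 0.173 gf 0.0
shift/100mm [ 0.65  -0.029  0.029] twist/pi 0.0
```

```bash
python3 -m inch '[[0.1,0,0.02,0,0],[0.2,0,0.02,0,0],[0.3,0,0.02,0,0],[0.4,0,0.02,0,0],[0.5,0,0.02,0,0],[0.58,0,0.02,0,0],[0.65,0,0.02,0,0],[0.65,0,0.02,0,0]]'
python3 -m inch '[[-0.3,0,0,0,0],[-0.6,0,-0.1,0,0],[-0.9,0,-0.4,0,0],[-1,0,-1,0,0],[-1,0,-1,0,0.3]]'
python3 - <<'E'
from h import *
rel(place(CAB,[[-.16,0,.1]])[0],1.48)
c=cam("scene");cv2.imwrite("pics/s3.png",cv2.resize(c[0][170:320,230:400,::-1],None,fx=4,fy=4,interpolation=cv2.INTER_CUBIC))
c=cam("wrist");cv2.imwrite("pics/w3.png",c[0][:,:,::-1])
E
```

```text
clock: 18.65
position: [0.6005, -0.0032, 0.053]
ee_rot: [3.142, -0.001, -0.091]
wrist_force: [0.5, 0.1, 0.3]
opening: 0.005
gripper_force: 0.0
clock: 19.27
position: [0.5025, 0.006, 0.1577]
ee_rot: [-3.141, -0.011, -0.09]
wrist_force: [0.3, 0.3, 0.2]
opening: 0.082
gripper_force: 0.0
t 19.27 pos [0.5025 0.006  0.1577] yaw -0.09 F [0.3 0.3 0.2] op 0.082 gf 0.0
shift/100mm [-0.704 -0.027  0.577] twist/pi -0.5
```

View pics/w3.png

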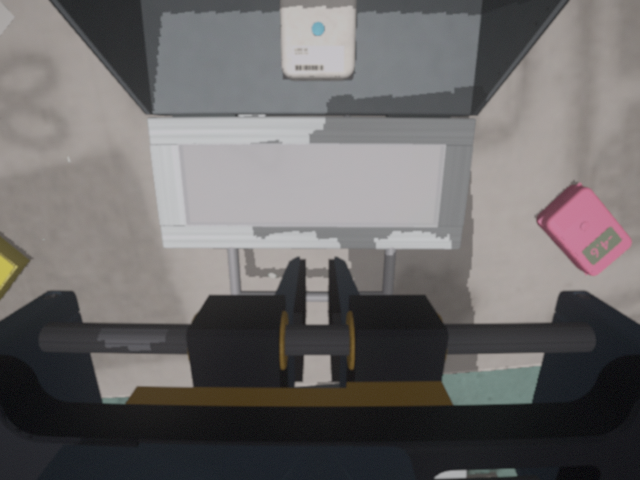

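The logger lies flat and face up inside, its near edge at (318,78), about 30 mm behind the hinge line at row 115. The bar is at (310,296). Next I'll turn the gripper and grip the bar again.

```bash
python3 -m inch '[[-0.2,0,0,-0.055,0.4],[-0.4,0,0,-0.11,0.4],[-0.67,-0.02,0,-0.165,0.4],[-0.67,-0.02,0,-0.22,0.4],[-0.67,-0.02,0,-0.275,0.4],[-0.67,-0.02,0,-0.33,0.4],[-0.67,-0.02,0,-0.385,0.4],[-0.67,-0.02,0,-0.44,0.4]]' >/dev/null
python3 -m inch '[[0,0,0,-0.055,0.4],[0,0,0.3,-0.06,0.4],[0,0,0.5,-0.06,0.4],[0,0,0.5,-0.06,0.4]]'
python3 -c "
from h import *
rel([.4361,.0144,.0229],1.48)"
```

```text
clock: 20.88
position: [0.4315, 0.0139, 0.1005]
ee_rot: [-3.135, 0.001, 1.48]
wrist_force: [-0.4, -0.0, -0.0]
opening: 0.399
gripper_force: 0.0
t 20.88 pos [0.4315 0.0139 0.1005] yaw 1.48 F [-0.4 -0.  -0. ] op 0.399 gf 0.0
shift/100mm [0.009 0.046 0.776] twist/pi 0.0
```

```bash
python3 -m inch '[[0,0.045,0.2,0,0.4],[0,0.045,0.45,0,0.4],[0,0.045,0.65,0,0.4],[0,0.045,0.76,0,0.4],[0,0.045,0.76,0,0],[0,0.045,0.76,0,0],[0,0.045,0.76,0,0],[0,0.045,0.76,0,0]]' 12
python3 -m inch '[[0,0,0,0,0],[0,0,0,0,0]]'
```

```text
clock: 21.88
position: [0.4359, 0.0137, 0.0273]
ee_rot: [-3.138, 0.0, 1.48]
wrist_force: [-5.5, 0.5, 5.5]
opening: 0.105
gripper_force: 12.0
clock: 22.12
position: [0.4359, 0.0138, 0.0273]
ee_rot: [-3.138, 0.0, 1.48]
wrist_force: [-4.7, 1.1, 5.4]
opening: 0.105
gripper_force: 12.0
```

```bash
python3 -m inch '[[0,0,0.0,0,0],[0,0.01,-0.15,0,0],[0,0.02,-0.31,0,0],[0,0.06,-0.47,0,0],[0,0.11,-0.62,0,0],[0,0.17,-0.76,0,0],[0,0.25,-0.9,0,0],[0,0.25,-0.9,0,0]]'
python3 -m inch '[[0,0.09,-0.13,0,0],[0,0.2,-0.26,0,0],[0,0.31,-0.37,0,0],[0,0.44,-0.46,0,0],[0,0.58,-0.55,0,0],[0,0.72,-0.62,0,0],[0,0.87,-0.67,0,0],[0,0.87,-0.67,0,0]]'
python3 -m inch '[[0,0.15,-0.05,0,0],[0,0.31,-0.07,0,0],[0,0.47,-0.08,0,0],[0,0.63,-0.07,0,0],[0,0.79,-0.05,0,0],[0,0.94,-0.01,0,0],[0,0.94,-0.01,0,0]]'
python3 -m inch '[[0,0.08,0.02,0,0],[0,0.16,0.05,0,0],[0,0.23,0.08,0,0],[0,0.3,0.12,0,0],[0,0.33,0.13,0,0],[0,0.33,0.13,0,0]]'
```

```text
clock: 23.12
position: [0.4584, 0.0116, 0.1172]
ee_rot: [-3.132, 0.0, 1.48]
wrist_force: [-10.7, 1.8, 5.4]
opening: 0.101
gripper_force: 12.0
clock: 24.12
position: [0.5512, 0.0029, 0.1877]
ee_rot: [3.136, 0.001, 1.48]
wrist_force: [-3.1, 0.1, 15.3]
opening: 0.104
gripper_force: 12.0
clock: 25.0
position: [0.6451, -0.0057, 0.1842]
ee_rot: [3.139, 0.001, 1.48]
wrist_force: [0.6, -2.5, 0.8]
opening: 0.109
gripper_force: 12.0
clock: 25.75
position: [0.6706, -0.0077, 0.173]
ee_rot: [-3.129, 0.001, 1.48]
wrist_force: [-16.7, -3.9, 11.4]
opening: 0.105
gripper_force: 12.0
```

```bash
python3 -m inch '[[0,0,0,0,0.7],[0,0,0,0,0.7],[0,0,0,0,0.7],[0,0,-0.3,0,0.7],[0,0,-0.6,0,0.7],[0,0,-0.9,0,0.7],[0,0,-0.9,0,0.7]]'
python3 -m inch '[[-0.5,0,0,0,0.7],[-1,0,0,0,0.7],[-1,-0.6,0,0,0.7],[-1,-1,0,0,0.7]]' >/dev/null
python3 -m inch '[[-0.5,-0.5,0,0,0.7],[-1,-1,0,0,0.7],[-1,-1,0,0,0.7],[-1,-1,0,0,0.7],[-1,-1,0,0,0.7]]'
python3 - <<'E'
from h import *
t=cam("top");s=cam("scene")
A=cv2.resize(t[0][175:285,245:395,::-1],(750,290*750//750+0)) if 0 else cv2.resize(t[0][185:275,255:385,::-1],None,fx=3,fy=3)
B=cv2.resize(s[0][185:300,240:365,::-1],None,fx=3,fy=3)
o=np.zeros((345,390+375,3),np.uint8);o[:270,:390]=A;o[:,390:]=B;cv2.imwrite("pics/fin.png",o)
a=cv2.imread("pics/top0.png")[:,:,::-1].astype(int)
d=np.abs(t[0].astype(int)-a).mean(2)
for n,(x,y) in dict(pad=(176,299),weight=(195,211),mouse=(437,215)).items():print(n,d[y-25:y+25,x-25:x+25].max())
E
```

```text
clock: 26.62
position: [0.6778, -0.0076, 0.2647]
ee_rot: [3.135, -0.001, 1.48]
wrist_force: [-0.1, 0.5, -0.4]
opening: 0.698
gripper_force: 0.0
clock: 27.75
position: [0.4599, -0.1885, 0.2614]
ee_rot: [3.141, -0.001, 1.481]
wrist_force: [-1.2, -0.1, -0.0]
opening: 0.699
gripper_force: 0.0
pad 7.333333333333333
weight 7.666666666666667
mouse 6.333333333333333
```

View pics/fin.png

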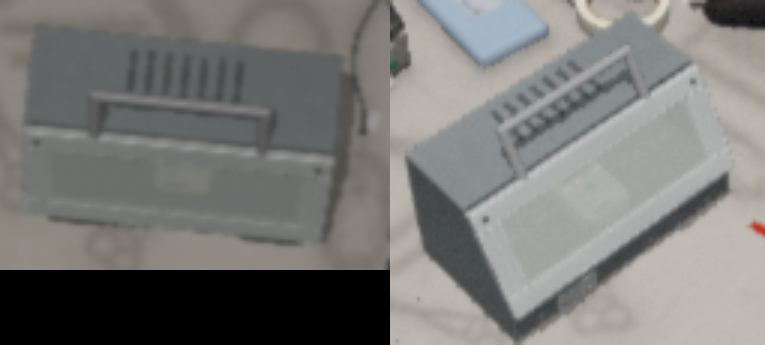

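The flap looks shut, with the logger visible through its window at (183,178). I'll compare the bar's pixels numerically with the starting picture.

```bash
python3 - <<'E'
from h import *
for n,(x0,x1,y0,y1) in dict(top=(284,348,212,240),scene=(275,330,198,250)).items():
    a=cv2.imread(f"pics/{n}0.png",0)[y0:y1,x0:x1];b=cv2.cvtColor(cam(n)[0],cv2.COLOR_RGB2GRAY)[y0:y1,x0:x1]
    print(n,cv2.phaseCorrelate(a.astype(float),b.astype(float)),np.abs(a.astype(int)-b).max(),np.abs(a.astype(int)-b).mean())
E
```

```text
top ((0.12788458993660257, -1.3936115564075635), 0.8640438490396338) 53 13.138392857142858
scene ((-0.7187605849308234, -0.14542088254164298), 0.8624335667955945) 77 20.072377622377623
```

The bar sits about 3 mm further in than at the start, so the flap is fully shut. The bystanders haven't moved and the arm is clear.

```bash
python3 -c "
from workcell import manip
print(manip.close_job())"
```

```text
the job is handed in; nothing more can be done
None
```

I put the logger flat and face up inside the cabinet, closed the flap fully, left the note pad, brass weight and mouse where they were, and handed in the job at about 28 s; no verdict came back.

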